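Set the portion length on the bread slicer

TASK

Set the portion length on the sloping bread slicer: lift its clear guard right over until it rests on its stop, push the white length stop up the bed until its black pointer lines up with the red mark, and there squeeze the orange cam lever fully shut while holding the stop on the mark. Do not shut the lever anywhere else, leave the red mark where it is and do not disturb the bread, canape box or sugar dredger around. Finish still gripping the stop on the mark with its lever shut; do not let go.

Things in the scene. Friction and masses are not known exactly. Their poses are not given: they have to be found in the camera images.
- slicer: bench-top bread slicer, fixed, about 180 x 530 x 330 mm; origin on the bench under it; x across it, away from the robot side. Its steel bed (140 wide) slopes down 0.42 rad towards the slicer's +y end, surface 115 mm up over the origin. Across the bed, 120 to 170 mm uphill of the origin, stands the white blade housing, 165 mm off the bed; the infeed chute lies uphill of it: keep clear
- stop: length stop, sliding on the bed; origin on the bed surface, mid-width, at its plate's uphill face; y downhill, z off the bed, x across, away from the robot. White plate x -56..56, y 0..6, z 3..52 mm. Downhill of it the grip lug: x -10..12, y 6..66, z 8..42. 0.5 to 0.8 kg; with the lever open it slides down by itself. Push it uphill with the fingers, astride lug and lever, on the plate's back
- pointer (a point): tip of the black pointer at the near (-x) end of the stop's plate: x -66, y 0, z 10 mm in the stop's frame; axes as the stop's
- mark (a point): inner tip of the red index on the bed's near edge, beside the scale, 9 mm off the bed; axes as the stop's. The stop is set when pointer and mark have the same y along the slope, within 6 mm. It lies 45 to 115 mm uphill of the pointer's start; the stop can travel 135 mm. The index is a stiff friction-held clip
- lever (a joint): orange cam lever on the lug's near (-x) side, rad: 0 shut, flat along the lug; 0.75 fully open, tip swung out to -x; starts at 0.6 to 0.75. Pin square to the bed at x -15, y 54 mm in the stop's frame, 46 mm long, 8 thick, 12 to 34 mm off the bed. A few N shut it and clamp the stop, drawing it 1 to 3 mm uphill. Lug with lever: 31 mm wide shut (x -19..12), up to 61 mm open (x -49..12)
- lever_tip (a point): point near the free tip of the cam lever, 42 mm from its pin, 23 mm over the bed; axes turn with the lever
- guard (a joint): clear guard over the lower bed, 138 mm deep, 245 mm long, 34 mm front skirt, 0.35 kg; rad: 0 shut, 2.0 fully open, leaning back past upright on its stop; below about 1.5 it falls shut by itself, past upright it falls onto its stop
- guard_handle (a point): middle of the guard's black bar handle: round bar, 12 mm thick, 100 mm between its end posts, along the slope (the stop's y), on the guard's near side, 34 mm free between bar and guard edge. Axes turn with the guard; when shut they are the stop's
- guard_hinge (a point): point on the guard's hinge axis beside the handle's middle, 178 mm from it. The axis runs along the slope (the stop's y) at the bed's far side, 62 mm off the bed; to open, the near edge swings up and over to the far side (positive turn about the stop's y)
- dredger: steel sugar dredger, 74 mm across, 124 mm high, upright on the bench; origin under its centre; a bystander
- canape_box: white open box of canapes, 220 x 160 x 60 mm, on the bench; origin under its centre; a bystander
- loaf: short baguette, 240 mm long along its y, 60 mm thick, lying on the bench beyond the slicer; origin under its centre; a bystander

How it is judged:
By the outcome, as a careful person would: the job done as asked, in the order asked, and still so for the second after the job is handed in, while the arm keeps its last pose, push and grip.
It also fails if it takes over 58 s, if anything falls off the work surface, if the arm or the gripper's body presses on something with over 40 N, if the wrist force passes 120 N, or if a joint passes its speed limit or range.

ROBOT

A 6-joint arm with a two-finger parallel gripper is mounted at the origin on the work surface. World frame = base frame: x ahead of the robot, y to its left, z up, the work surface at z = 0. Lengths are in m, angles in rad, forces in N, time in s.
With the tool pointing down it reaches from about 0.275 to 0.975 m from the base axis. Payload 8.4 kg.
Tool frame: the origin (TCP) lies midway between the tips of the shut fingers; the grasp point (between the pads) lies 19 mm behind it (env.hold_point_z is the z of the grasp point in the tool frame, in m); z points along the fingers, x is the direction in which the jaws open and shut, and the axes are right-handed (so a half turn about z gives the same grasp; the last joint's range is limited). The gripper opens to 92 mm and grips with 3 to 60 N. Pads are 20 mm wide; open, the fingers measure 128 mm over their backs; the gripper's body (75 mm by 189 mm) begins 69 mm behind the grasp point.
Start: joints at [1.239, 0.353, 1.633, -0, 1.155, -0.002], TCP at [0.202, 0.591, 0.215] pointing down, gripper open.
Joint ranges: [-2.63, 2.63], [-0.92, 2.1], [0.06, 2.66], [-1.3, 4.44], [0, 2.69], [-3.02, 3.02]. Speed limits (rad/s): [2.22, 2.22, 2.79, 3.14, 3.14, 3.14].

INTERFACE

Orientations are given as a unit quaternion [x, y, z, w].
In Python, from plant import env, vision, nets gives the robot as it stands. The module is installed in compiled form; this text tells all that it offers.
- The arm moves only by the shell command python3 -m crank 'ROWS' [OPENING] [FORCE]. ROWS is JSON, a list of rows, each a list of 2 entries, a list of its own where there are three numbers: the shift along the tool's x, y, z in m, then the turn, a rotation vector about the tool's x, y, z in rad. A call has 1 to 12 rows; each row shifts and turns the commanded pose from where the row before left it, along the tool's axes as they then stand; what a row does not reach is not made up. A row lasts 1/12 s, in which the tool goes at most 41.7 mm and 7.16 degrees, less where a joint would pass 70% of its speed; a pose out of reach is approached as far as the arm can. A call with a gripper value outside its range is refused whole. OPENING is the closure, from -1 (fully open) to 1 (shut), so that 0 is half open, set as the call begins (- or left out, the last holds). The fingers move at their own pace and stop on an object; FORCE is the grip in N (left out, the last holds). Time passes only in rows, so rows that do not move let the fingers close. It gives the time, the measured TCP pose, the force and the opening at its end, in the units of the state.
- env.observe(): the state, without advancing time (a new reading comes with each control period).
- vision.capture(name): name is "scene" or "top" or "wrist"; returns a dict with "pixels" (480x640x3 uint8, blue, green, red), "K" (3x3 intrinsics, pixels), "R" (3x3) and "t" (3): a world point X has camera coordinates R X + t. Camera axes: x right, y down, z forward; pixel columns grow to the right and rows downward; lengths in m; the calibration is good to about 2 mm. A picture is of the moment at which its call begins. There is no depth.
- env.finish_job(): hands the job in, once; it reports no verdict.
Trained networks look in a picture, given as the dict that the camera call returned (one of the last four; its "shot" number tells which), for a name from the list of things; names that differ only in an ending like _2 or _b are one class to them, and where a whole thing is asked for, a point or a joint stands for the part that bears it (a point fixed in the world has none). Each returns a list of dicts, best first, with "p" (0 to 1); they miss things now and then, are a little off and sometimes report something else, mostly with a low value. They report only what shows in the picture. A call takes as long as a camera call.
- nets.spot_in(thing, picture): "centre" ([column, row] in pixels, amid what is visible of it).
The state is a dict: "time_s": time; "joints": joint angles; "qd": joint speeds; "joint_efforts": joint torques, N m; "ee_pos": TCP position; "orientation": TCP orientation; "contact_force": force on the tool from outside, world axes, zero at the start; "torque": the same for the moment, N m; "opening": finger opening in m.
Only numpy, scipy, OpenCV 4.12 (cv2) and the standard library are available. Lean on these libraries where they do the work, as an engineer would, in place of code of your own. Each camera call takes 0.05 s, during which the arm holds its last target.

## Working session

There is one attempt and no reset: what is moved stays moved. The work goes in short steps, Python scripts to look and compute and a shell command to move; the robot and the scene stay as the last step left them, time stands still between calls to the robot, and variables do not carry over. Pictures are saved under pics/ and viewed, and the job is handed in when it is done.

```bash
mkdir -p pics; cat > h.py <<'E'
import numpy as np, cv2
from plant import env, vision, nets
from scipy.spatial.transform import Rotation as Rot
def cap(n,f=None):
    p=vision.capture(n)
    if f: cv2.imwrite('pics/'+f,p['pixels'])
    return p
E
python3 - <<'E'
from h import *
print(env.observe(), env.hold_point_z)
for n in ['scene','top','wrist']:
    p=cap(n,n+'0.png')
    print(n,p['K'].tolist(),np.round(p['R'],3).tolist(),np.round(p['t'],3).tolist())
    for th in ['slicer','stop','pointer','mark','lever','lever_tip','guard','guard_handle','guard_hinge','dredger','canape_box','loaf']:
        print(th,[(np.round(d['centre']).tolist(),round(d['p'],2)) for d in nets.spot_in(th,p)[:2]])
print(env.observe()['time_s'])
E
```

```text
{'time_s': 0.0, 'joints': array([ 1.23859378e+00,  3.53652630e-01,  1.63411268e+00, -1.23919829e-05,
        1.15519736e+00, -2.39465854e-03]), 'qd': array([ 0.00183568, -0.00139503, -0.00045047,  0.00316242, -0.0012041 ,
       -0.00170751]), 'joint_efforts': array([-3.26252986e-03, -5.93852127e+01, -3.34202421e+01,  6.95058843e-02,
        2.36543175e-02, -1.19057677e-04]), 'ee_pos': array([0.20225561, 0.59085602, 0.21387008]), 'orientation': array([ 8.13589551e-01,  5.81439226e-01, -5.54984779e-04,  4.01571859e-04]), 'contact_force': array([-0.57261855, -0.1747846 ,  0.77136453]), 'torque': array([ 0.01593053, -0.0385025 , -0.04592061]), 'opening': 0.0919240002580286} -0.0187
scene [[557.3807177163994, 0.0, 323.04110438185654], [0.0, 557.3807177163994, 245.2160218738528], [0.0, 0.0, 1.0]] [[0.08, 0.997, -0.001], [0.662, -0.053, -0.748], [-0.745, 0.059, -0.664]] [-0.245, -0.285, 1.454]
slicer [([133.0, 257.0], 0.85), ([225.0, 224.0], 0.46)]
stop [([437.0, 276.0], 0.7), ([258.0, 264.0], 0.64)]
pointer [([258.0, 263.0], 0.82)]
mark []
lever []
lever_tip []
guard [([223.0, 222.0], 0.8
[... 367 characters left out ...]
0.185, 0.572, 0.982]
slicer []
stop []
pointer []
mark []
lever []
lever_tip [([496.0, 210.0], 0.61)]
guard [([416.0, 227.0], 0.59)]
guard_handle [([417.0, 229.0], 0.63)]
guard_hinge [([421.0, 227.0], 0.72)]
dredger [([235.0, 340.0], 0.92)]
canape_box [([201.0, 228.0], 0.7), ([456.0, 271.0], 0.43)]
loaf [([412.0, 130.0], 0.56)]
wrist [[334.6883508147505, 0.0, 317.627151974517], [0.0, 334.6883508147505, 239.85902203641203], [0.0, 0.0, 1.0]] [[0.324, 0.946, -0.001], [0.913, -0.312, 0.261], [0.247, -0.085, -0.965]] [-0.625, -0.029, 0.391]
slicer []
stop []
pointer []
mark []
lever []
lever_tip []
guard []
guard_handle []
guard_hinge []
dredger [([182.0, 416.0], 0.85)]
canape_box []
loaf []
1.95
```

View pics/scene0.png

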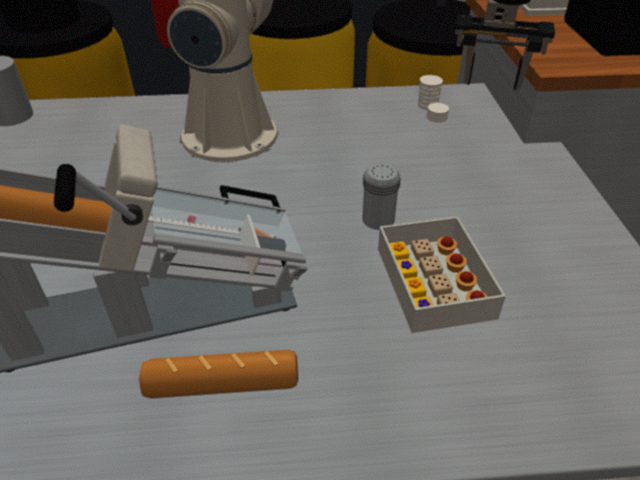

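View pics/top0.png

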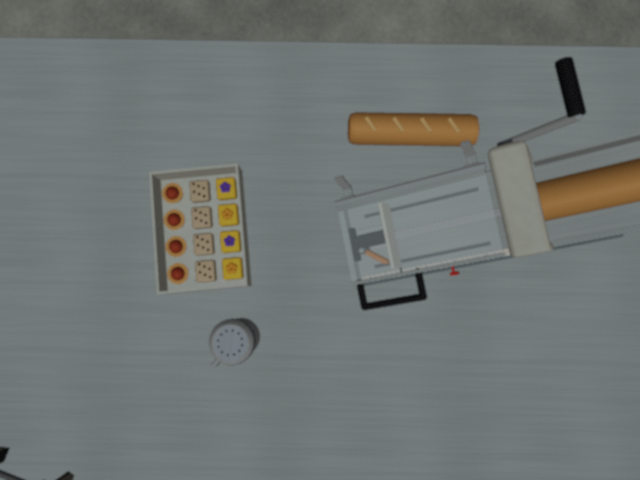

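View pics/wrist0.png

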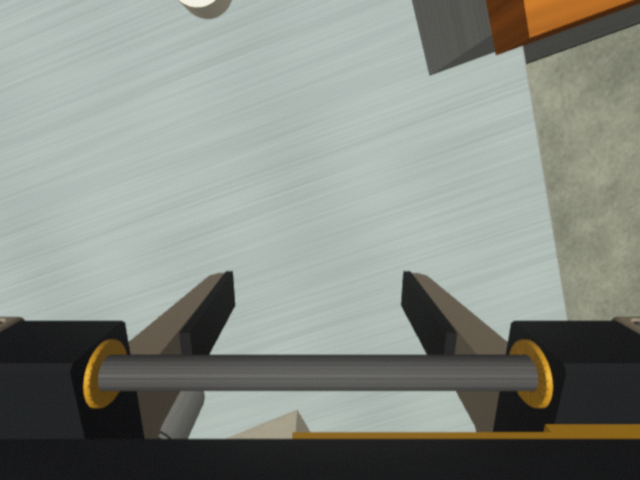

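```bash
python3 - <<'E'
import cv2
a=cv2.imread('pics/scene0.png')[160:310,130:320]; cv2.imwrite('pics/sc.png',cv2.resize(a,None,fx=4,fy=4,interpolation=cv2.INTER_CUBIC))
a=cv2.imread('pics/top0.png')[140:320,320:560]; cv2.imwrite('pics/tc.png',cv2.resize(a,None,fx=3.3,fy=3.3,interpolation=cv2.INTER_CUBIC))
E
```

```text
(no output)
```

View pics/sc.png

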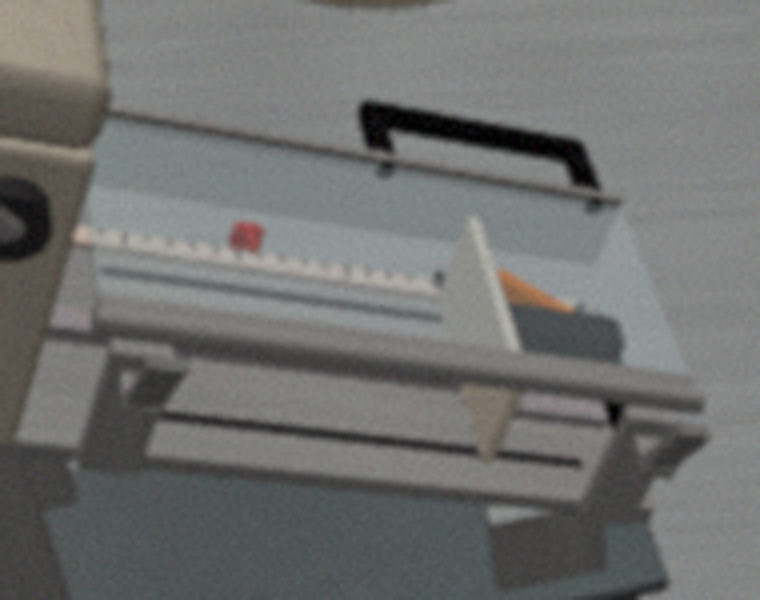

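View pics/tc.png

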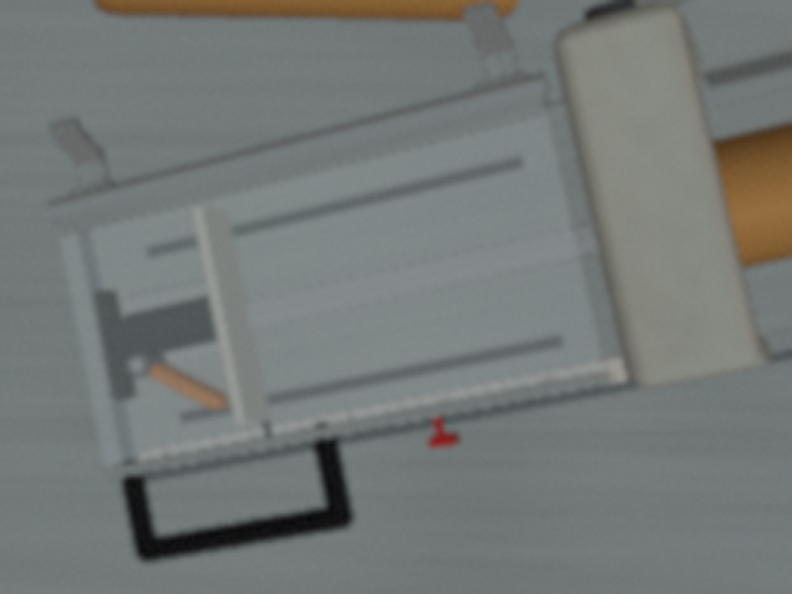

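```bash
cat >> h.py <<'E'
def tri(obs):  # list of (pic,uv)
    A=[]
    for p,uv in obs:
        P=p['K']@np.c_[p['R'],p['t']]
        A+= [uv[0]*P[2]-P[0], uv[1]*P[2]-P[1]]
    X=np.linalg.svd(np.array(A))[2][-1]; X=X[:3]/X[3]
    e=[]
    for p,uv in obs:
        q=p['K']@(p['R']@X+p['t']); e.append(np.round(q[:2]/q[2]-uv,1).tolist())
    return X,e
E
python3 - <<'E'
from h import *
import pickle
s=cap('scene');t=cap('top')
pickle.dump({'scene':{k:s[k] for k in 'KRt'},'top':{k:t[k] for k in 'KRt'}},open('cal.pkl','wb'))
S=lambda u,v:(s,np.array([u/4+130,v/4+160])); T=lambda u,v:(t,np.array([u/3.3+320,v/3.3+140]))
for n,a,b in [('hup',S(372,112),T(339,514)),('hdn',S(578,152),T(150,548)),('pointer',S(440,277),T(267,430)),('mark',S(238,243),T(436,422)),('markbody',S(247,236),T(440,436)),
  ('plate near top',S(474,220),T(255,418)),('scale up',S(80,233),T(622,370)),('levertip',S(505,275),T(225,405)),('levpin',S(575,308),T(140,366))]:
    print(n,*[np.round(x,4).tolist() for x in tri([a,b])])
E
```

```text
hup [0.4576, 0.0271, 0.1608] [[-0.4, -0.0], [-0.5, 0.0]]
hdn [0.4386, 0.1157, 0.1188] [[-1.6, -0.0], [-1.8, -0.1]]
pointer [0.4994, 0.0527, 0.0966] [[-0.4, -0.0], [-0.4, -0.0]]
mark [0.5043, -0.0304, 0.1257] [[1.5, 0.1], [1.7, -0.1]]
markbody [0.4973, -0.03, 0.1243] [[-0.0, -0.0], [-0.0, 0.0]]
plate near top [0.5037, 0.0676, 0.1327] [[-2.6, -0.1], [-2.9, -0.1]]
scale up [0.5289, -0.1007, 0.1579] [[-5.1, -0.9], [-5.5, 0.3]]
levertip [0.5113, 0.0793, 0.1062] [[-2.5, -0.1], [-2.8, -0.1]]
levpin [0.5306, 0.1163, 0.1002] [[0.8, 0.0], [0.9, 0.0]]
```

```bash
cat > fit.py <<'E'
from h import *
import pickle
from scipy.optimize import least_squares
C=pickle.load(open('cal.pkl','rb'))
S=lambda u,v:('scene',np.array([u/4+130,v/4+160])); T=lambda u,v:('top',np.array([u/3.3+320,v/3.3+140]))
c,s=np.cos(.42),np.sin(.42)
B=np.array([[1,0,0],[0,c,s],[0,-s,c]])
def frame(p):
    x,y,w=p[:3]
    Rz=Rot.from_euler('z',w).as_matrix()
    return Rz@B, np.array([x,y,.115])
def pts(p):
    sy,lev,mx,my,hx,hy,hz=p[3:10]
    st=lambda a,b,d:np.array([a,b+sy,d])
    L=lambda r,z:st(-.015-r*np.sin(lev),.054-r*np.cos(lev),z)
    return dict(pointer=st(-.066,0,.010),plateN=st(-.056,0.003,.052),plateF=st(.056,0.003,.052),pin=st(-.015,.054,.034),
      tip=L(.044,.034),mark=np.array([mx,my,.009]),hup=np.array([hx,hy-.05,hz]),hdn=np.array([hx,hy+.05,hz]))
obs=[('hup',S(372,112)),('hup',T(339,514)),('hdn',S(578,152)),('hdn',T(150,548)),('pointer',S(440,277)),('pointer',T(267,430)),
('mark',S(238,243)),('mark',T(436,422)),('plateN',S(474,220)),('plateN',T(252,420)),('plateF',T(209,208)),('tip',T(222,405)),('tip',S(503,275)),('pin',S(577,308)),('pin',T(143,366))]
def proj(X,n):
    k=C[n]; q=k['K']@(k['R']@X+k['t']); return q[:2]/q[2]
def res(p):
    R,t=frame(p); P=pts(p)
    return np.concatenate([proj(R@P[n]+t,c_)-uv for n,(c_,uv) in obs])
if __name__=='__main__':
    p0=[.57,.0,.2,.06,.65,-.07,-.03,-.11,.08,.06]
    r=least_squares(res,p0,loss='soft_l1')
    np.save('fit.npy',r.x); print(np.round(r.x,4))
    for (n,(c_,_)),e in zip(obs,r.fun.reshape(-1,2)): print(n,c_,np.round(e,1))
    R,t=frame(r.x)
    for k,v in pts(r.x).items(): print(k,np.round(R@v+t,4))
E
python3 fit.py
```

```text
[ 0.5735 -0.012   0.1963  0.0769  0.688  -0.0711 -0.008  -0.1067  0.087
  0.0659]
hup scene [-0.6  0.1]
hup top [-0.2  0.4]
hdn scene [-1.3 -0.1]
hdn top [-2.1 -0.5]
pointer scene [-2.6 -0.1]
pointer top [2.  3.2]
mark scene [ 2.  -0.2]
mark top [ 1.2 -0.2]
plateN scene [-1.4 -0.2]
plateN top [-3.3  1.6]
plateF top [-2.9 -0.9]
tip top [-2.2 -0.2]
tip scene [-1.7 -0.3]
pin scene [0.3 4. ]
pin top [-0.1 -0.9]
pointer [0.4942 0.048  0.0928]
plateN [0.5002 0.0694 0.1299]
plateF [0.61   0.0913 0.1299]
pin [0.5327 0.1159 0.0927]
tip [0.5114 0.08   0.1065]
mark [ 0.5044 -0.0294  0.1265]
hup [0.457  0.0267 0.1601]
hdn [0.4392 0.1162 0.1194]
```

```bash
cat >> h.py <<'E'
from scipy.linalg import logm, expm
from fit import frame
FP=np.load('fit.npy')
RB,TB=frame(FP)
# tool orientation square to bed: x=bed x, y=-bed y, z=-bed z ; tilt: lean the tool top to -x
def tool_R(tilt=0): return RB@Rot.from_euler('y',-tilt).as_matrix()@np.diag([1,-1,-1.])
def bed(x,y,z): return RB@np.array([x,y,z])+TB
def tobed(X): return RB.T@(np.array(X)-TB)
def state():
    o=env.observe(); R=Rot.from_quat(o['orientation']).as_matrix()
    return o,R,o['ee_pos']
def plan(tcp,R1,N):
    o,R,p=state()
    T0=np.eye(4);T0[:3,:3]=R;T0[:3,3]=p;T1=np.eye(4);T1[:3,:3]=R1;T1[:3,3]=tcp
    D=expm(np.real(logm(np.linalg.inv(T0)@T1))/N)
    w=Rot.from_matrix(D[:3,:3]).as_rotvec()
    print(N,'rows of',np.round(D[:3,3],4).tolist(),np.round(w,4).tolist(),'mm',round(np.linalg.norm(D[:3,3])*1e3,1),'deg',round(np.degrees(np.linalg.norm(w)),2))
    for i in range(1,N+1):
        Ti=T0@np.linalg.matrix_power(D,i)
        if i%4==0: print(np.round(Ti[:3,3],3))
def say():
    o,R,p=state()
    print('t',round(o['time_s'],2),'tcp bed',np.round(tobed(p)*1e3,1),'F',np.round(o['contact_force'],1),'Fbed',np.round(RB.T@o['contact_force'],1),'open',round(o['opening']*1e3,1),'roterr',np.round(Rot.from_matrix(tool_R().T@R).as_rotvec(),3))
E
sed -i 's/^from h import \*/import numpy as np\nfrom scipy.spatial.transform import Rotation as Rot/' fit.py
python3 - <<'E'
from h import *
say()
p=vision.capture('wrist'); R,t=p['R'],p['t']
o,RT,tp=state(); print('cam in tool',RT.T@(-R.T@t-tp), 'handle',bed(FP[7],FP[8],FP[9]))
plan(bed(FP[7],FP[8],FP[9]+.065),tool_R(),24)
E
```

```text
t 2.05 tcp bed [-246.3  565.8  361.7] F [ 0.  -1.1  0.6] Fbed [-0.2 -1.3  0.1] open 91.5 roterr [ 0.381  0.219 -1.029]
cam in tool [ 0.00081541 -0.07372233 -0.16944555] handle [0.44810234 0.071439   0.1397556 ]
24 rows of [-0.0067, 0.0225, 0.0055] [-0.0159, -0.0091, 0.0429] mm 24.1 deg 2.67
[0.275 0.532 0.195]
[0.338 0.459 0.183]
[0.387 0.377 0.177]
[0.422 0.287 0.178]
[0.441 0.193 0.186]
[0.443 0.097 0.199]
```

```bash
R='x'; python3 -m crank '[[[-0.0067,0.0225,0.0055],[-0.016,-0.009,0.043]],[[-0.0067,0.0225,0.0055],[-0.016,-0.009,0.043]],[[-0.0067,0.0225,0.0055],[-0.016,-0.009,0.043]],[[-0.0067,0.0225,0.0055],[-0.016,-0.009,0.043]],[[-0.0067,0.0225,0.0055],[-0.016,-0.009,0.043]],[[-0.0067,0.0225,0.0055],[-0.016,-0.009,0.043]],[[-0.0067,0.0225,0.0055],[-0.016,-0.009,0.043]],[[-0.0067,0.0225,0.0055],[-0.016,-0.009,0.043]],[[-0.0067,0.0225,0.0055],[-0.016,-0.009,0.043]],[[-0.0067,0.0225,0.0055],[-0.016,-0.009,0.043]],[[-0.0067,0.0225,0.0055],[-0.016,-0.009,0.043]],[[-0.0067,0.0225,0.0055],[-0.016,-0.009,0.043]]]' 0.35 10
python3 -m crank '[[[-0.0067,0.0225,0.0055],[-0.016,-0.009,0.043]],[[-0.0067,0.0225,0.0055],[-0.016,-0.009,0.043]],[[-0.0067,0.0225,0.0055],[-0.016,-0.009,0.043]],[[-0.0067,0.0225,0.0055],[-0.016,-0.009,0.043]],[[-0.0067,0.0225,0.0055],[-0.016,-0.009,0.043]],[[-0.0067,0.0225,0.0055],[-0.016,-0.009,0.043]],[[-0.0067,0.0225,0.0055],[-0.016,-0.009,0.043]],[[-0.0067,0.0225,0.0055],[-0.016,-0.009,0.043]],[[-0.0067,0.0225,0.0055],[-0.016,-0.009,0.043]],[[-0.0067,0.0225,0.0055],[-0.016,-0.009,0.043]],[[-0.0067,0.0225,0.0055],[-0.016,-0.009,0.043]],[[-0.0067,0.0225,0.0055],[-0.016,-0.009,0.043]]]'
python3 - <<'E'
from h import *
say()
p=cap('wrist','w1.png')
print(nets.spot_in('guard_handle',p), nets.spot_in('mark',p),nets.spot_in('pointer',p))
q=p['K']@(p['R']@bed(FP[7],FP[8],FP[9])+p['t']); print(q[:2]/q[2])
plan(bed(FP[7],FP[8],FP[9]+.065),tool_R(),1)
E
```

```text
time_s: 3.1
ee_pos: [0.3881, 0.3761, 0.1771]
orientation: [0.93, 0.351, 0.012, 0.108]
contact_force: [-0.2, 0.3, 0.2]
opening: 0.0302
time_s: 4.1
ee_pos: [0.443, 0.0966, 0.1997]
orientation: [0.973, 0.093, 0.023, 0.208]
contact_force: [-0.4, 0.6, 0.8]
opening: 0.0298
t 4.1 tcp bed [-106.8   86.   131.2] F [-0.4  0.6  0.8] Fbed [-0.3  0.3  1. ] open 29.8 roterr [-0.002  0.003  0.006]
[{'centre': [464.0, 241.3], 'p': 0.61}] [{'centre': [347.8, 327.4], 'p': 0.45}] [{'centre': [598.2, 230.4], 'p': 0.34}]
[317.44590099 252.43391386]
1 rows of [-0.0002, 0.0001, 0.0006] [0.0, -0.0037, -0.0046] mm 0.6 deg 0.34
```

View pics/w1.png

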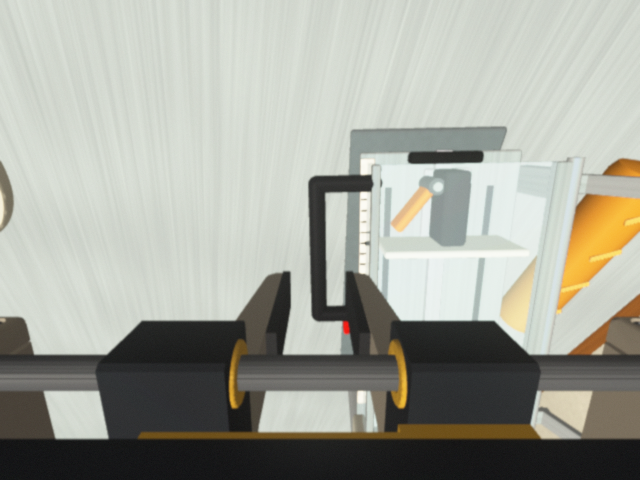

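```bash
python3 -m crank '[[[0,0,0.0135],[0,0,0]],[[0,0,0.0135],[0,0,0]],[[0,0,0.0135],[0,0,0]],[[0,0,0.0135],[0,0,0]],[[0,0,0.0135],[0,0,0]],[[0,0,0.0135],[0,0,0]],[[0,0,0],[0,0,0]]]'
python3 -m crank '[[[0,0,0],[0,0,0]],[[0,0,0],[0,0,0]],[[0,0,0],[0,0,0]]]' 1 10
python3 - <<'E'
from h import *
say()
cap('wrist','w2.png')
E
```

```text
time_s: 4.88
ee_pos: [0.4487, 0.0652, 0.1237]
orientation: [0.973, 0.095, 0.021, 0.208]
contact_force: [-1.2, -0.1, 0.2]
opening: 0.03
time_s: 5.13
ee_pos: [0.4496, 0.0659, 0.1261]
orientation: [0.973, 0.094, 0.023, 0.208]
contact_force: [-14.6, 0.8, 2.7]
opening: 0.0119
t 5.13 tcp bed [-106.2   87.3   51.2] F [-14.6   0.8   2.7] Fbed [-14.2   2.2   3.9] open 11.9 roterr [-0.001  0.004  0.004]
```

View pics/w2.png

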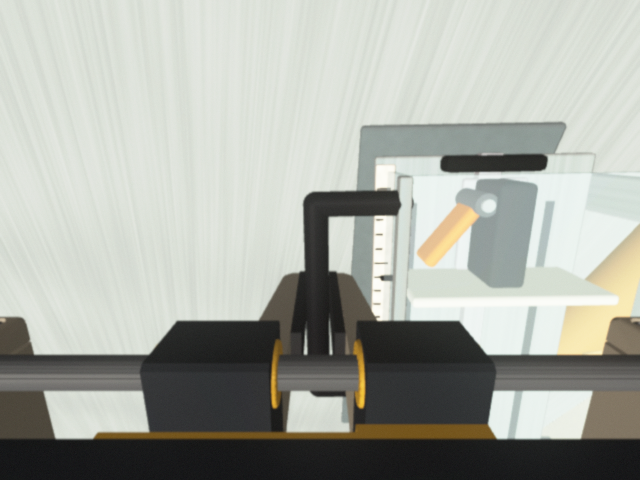

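```bash
python3 - <<'E'
import numpy as np
f=.02+np.arange(0,21)*.1
x=-178*np.cos(f);z=178*np.sin(f)
for i in range(20): print(i+1,round(f[i+1],2),'%.1f %.1f'%(x[i+1]-x[i],-(z[i+1]-z[i])))
E
```

```text
1 0.12 1.2 -17.7
2 0.22 3.0 -17.5
3 0.32 4.7 -17.1
4 0.42 6.4 -16.6
5 0.52 8.1 -15.9
6 0.62 9.6 -15.0
7 0.72 11.0 -13.9
8 0.82 12.4 -12.8
9 0.92 13.6 -11.5
10 1.02 14.7 -10.1
11 1.12 15.6 -8.5
12 1.22 16.4 -6.9
13 1.32 17.0 -5.3
14 1.42 17.4 -3.5
15 1.52 17.7 -1.8
16 1.62 17.8 -0.0
17 1.72 17.7 1.8
18 1.82 17.4 3.5
19 1.92 17.0 5.2
20 2.02 16.4 6.9
```

```bash
python3 -m crank '[[[-0.001,0,0],[0,0,0]],[[0.0002,0,-0.008],[0,0,0]],[[0.001,0,-0.0097],[0,0,0]],[[0.003,0,-0.0175],[0,0,0]],[[0.0047,0,-0.0171],[0,0,0]],[[0.0064,0,-0.0166],[0,0,0]]]'
python3 - <<'E'
from h import *
say()
E
```

```text
time_s: 5.68
ee_pos: [0.4569, 0.0961, 0.1898]
orientation: [0.973, 0.094, 0.022, 0.208]
contact_force: [1.8, 0.8, -3.8]
opening: 0.0116
t 5.68 tcp bed [-93.2  87.1 120.8] F [ 1.8  0.8 -3.8] Fbed [ 1.9  1.9 -3.3] open 11.6 roterr [-0.     0.002  0.004]
```

```bash
python3 -m crank '[[[0.0081,0,-0.0159],[0,0,0]],[[0.0096,0,-0.015],[0,0,0]],[[0.011,0,-0.0139],[0,0,0]],[[0.0124,0,-0.0128],[0,0,0]],[[0.0136,0,-0.0115],[0,0,0]],[[0.0147,0,-0.0101],[0,0,0]],[[0.0156,0,-0.0085],[0,0,0]],[[0.0164,0,-0.0069],[0,0,0]]]'
python3 - <<'E'
from h import *
say()
E
```

```text
time_s: 6.35
ee_pos: [0.5486, 0.1547, 0.2779]
orientation: [0.974, 0.094, 0.022, 0.207]
contact_force: [-4.4, 5.0, 3.8]
opening: 0.0116
t 6.35 tcp bed [  8.1  87.3 217.4] F [-4.4  5.   3.8] Fbed [-3.3  3.7  5.8] open 11.6 roterr [0.002 0.003 0.004]
```

```bash
python3 -m crank '[[[0.017,0,-0.0053],[0,0,0]],[[0.0174,0,-0.0035],[0,0,0]],[[0.0177,0,-0.0018],[0,0,0]],[[0.0178,0,0],[0,0,0]],[[0.0177,0,0.0018],[0,0,0]],[[0.0174,0,0.0035],[0,0,0]],[[0.0085,0,0.0025],[0,0,0]],[[0,0,0],[0,0,0]]]'
python3 - <<'E'
from h import *
say()
cap('wrist','w3.png');cap('scene','s3.png')
E
```

```text
time_s: 7.02
ee_pos: [0.6622, 0.1776, 0.279]
orientation: [0.974, 0.094, 0.023, 0.207]
contact_force: [0.8, 5.1, 2.3]
opening: 0.0118
t 7.02 tcp bed [124.   87.1 218.5] F [0.8 5.1 2.3] Fbed [1.8 3.5 4.1] open 11.8 roterr [0.001 0.005 0.004]
```

View pics/w3.png

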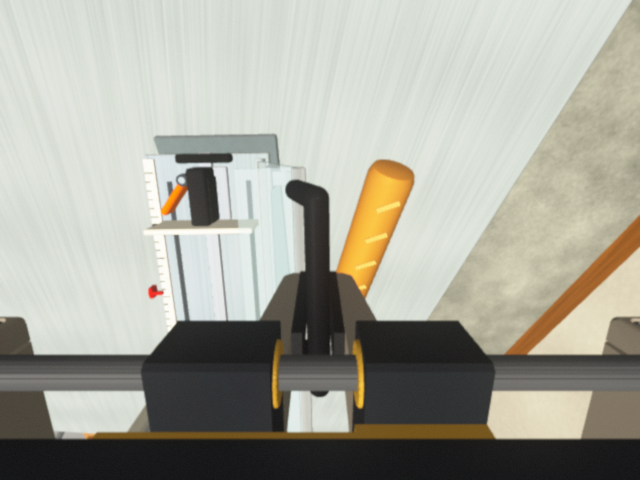

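View pics/s3.png

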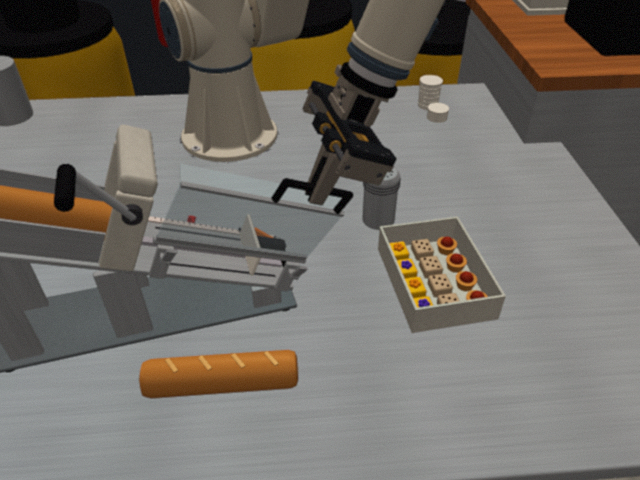

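```bash
python3 -m crank '[[[0.0083,0,0.0028],[0,0,0]],[[0.008,0,0.0032],[0,0,0]],[[0,0,0],[0,0,0]]]'
python3 - <<'E'
from h import *
say()
E
```

```text
time_s: 7.37
ee_pos: [0.678, 0.1783, 0.2734]
orientation: [0.974, 0.095, 0.023, 0.207]
contact_force: [1.4, 6.2, 0.3]
opening: 0.0112
t 7.37 tcp bed [139.6  87.2 212.5] F [1.4 6.2 0.3] Fbed [2.5 5.1 2.6] open 11.2 roterr [0.001 0.005 0.004]
```

```bash
python3 -m crank '[[[0.004,0,0.0018],[0,0,0]],[[0.004,0,0.0018],[0,0,0]],[[0,0,0],[0,0,0]]]'
python3 -m crank '[[[0,0,0],[0,0,0]],[[0,0,0],[0,0,0]],[[0,0,0],[0,0,0]]]' 0.35
python3 - <<'E'
from h import *
say()
E
```

```text
time_s: 7.62
ee_pos: [0.6833, 0.1776, 0.2706]
orientation: [0.974, 0.094, 0.02, 0.207]
contact_force: [-8.7, 3.2, 4.2]
opening: 0.0113
time_s: 7.87
ee_pos: [0.6853, 0.1768, 0.2704]
orientation: [0.973, 0.094, 0.023, 0.208]
contact_force: [-0.7, -0.1, 0.2]
opening: 0.0289
t 7.87 tcp bed [146.5  85.8 208.5] F [-0.7 -0.1  0.2] Fbed [-0.7 -0.   0.2] open 28.9 roterr [-0.001  0.004  0.004]
```

```bash
python3 -m crank '[[[0,0,-0.015],[0,0,0]],[[0,0,-0.025],[0,0,0]],[[-0.02,0,-0.03],[0,0,0]],[[-0.035,0,-0.015],[0,0,0]],[[-0.035,0,0],[0,0,0]],[[-0.035,0,0],[0,0,0]],[[0,0,0],[0,0,0]]]' - 
python3 - <<'E'
from h import *
say()
p=cap('wrist','w4.png');cap('top','t4.png');s=cap('scene','s4.png')
for n,a in [('mark',[-1]),('pointer',[-1]),('lever_tip',[-1])]:
    print(n,[(d['centre'],d['p']) for d in nets.spot_in(n,p)[:2]])
import pickle; pickle.dump({k:p[k] for k in 'KRt'},open('w4.pkl','wb'))
E
```

```text
time_s: 8.45
ee_pos: [0.5506, 0.1855, 0.3475]
orientation: [0.973, 0.094, 0.021, 0.208]
contact_force: [1.8, 0.5, -0.1]
opening: 0.0298
t 8.45 tcp bed [ 16.1  86.1 293.1] F [ 1.8  0.5 -0.1] Fbed [ 1.9  0.1 -0. ] open 29.8 roterr [-0.001  0.001  0.003]
mark [([256.7, 270.1], 0.63)]
pointer [([306.4, 197.6], 0.75)]
lever_tip [([285.7, 182.6], 0.83)]
```

View pics/w4.png

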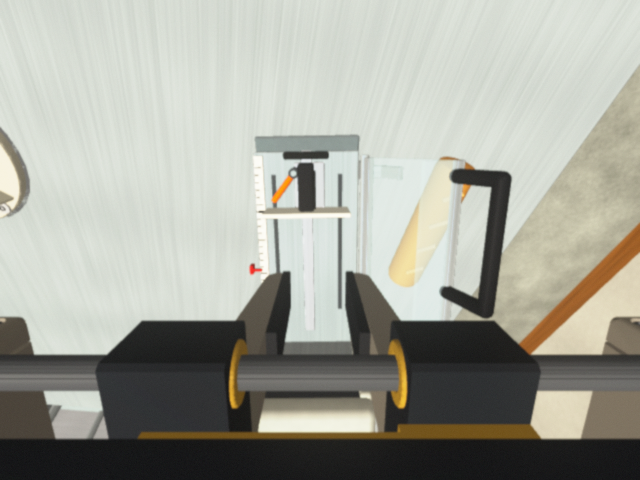

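View pics/t4.png

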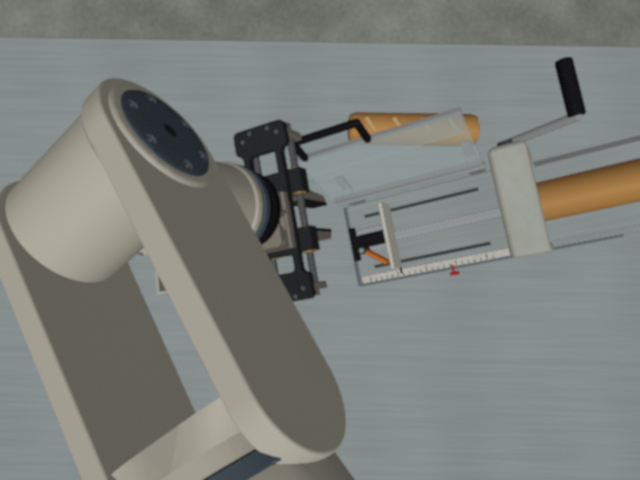

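View pics/s4.png

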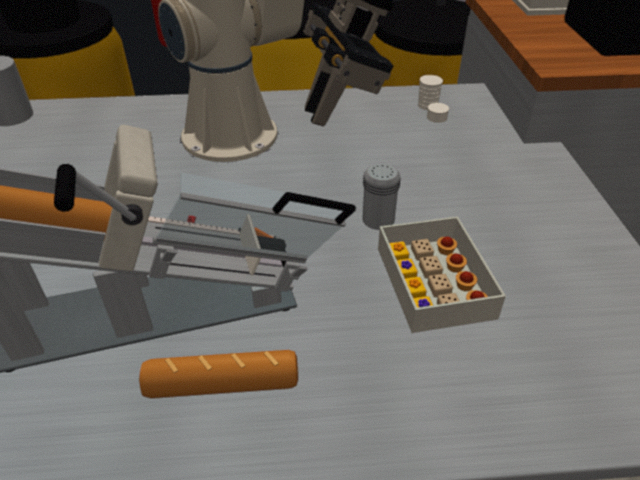

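```bash
python3 - <<'E'
import cv2
a=cv2.imread('pics/w4.png')[130:300,230:380]; cv2.imwrite('pics/wc4.png',cv2.resize(a,None,fx=5,fy=3.5*5/3.5*0.7,interpolation=cv2.INTER_CUBIC) if 0 else cv2.resize(a,None,fx=3.5,fy=3.5,interpolation=cv2.INTER_CUBIC))
E
```

```text
(no output)
```

View pics/wc4.png

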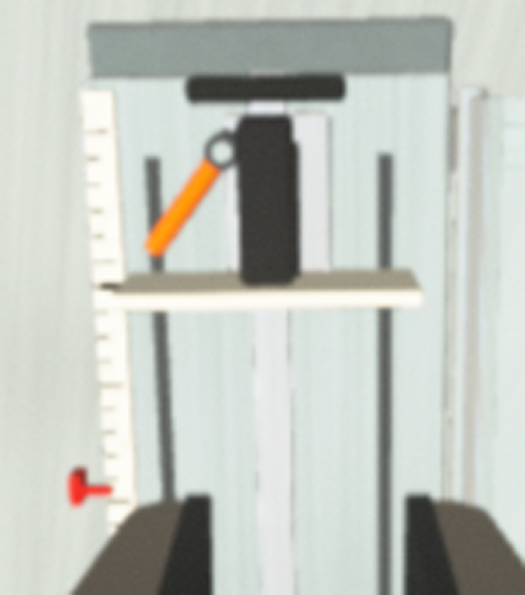

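```bash
cat > fit2.py <<'E'
import fit, pickle, numpy as np
from fit import *
C['w']=pickle.load(open('w4.pkl','rb'))
W=lambda u,v:('w',np.array([u/3.5+230,v/3.5+130]))
def pts2(p):
    d=pts(p); sy=p[3]
    for n,(a,b,z) in dict(tNu=(-.056,0,.052),tFu=(.056,0,.052),tFd=(.056,.006,.052),lugN=(-.010,.066,.042),lugF=(.012,.066,.042)).items(): d[n]=np.array([a,b+sy,z])
    return d
ob=fit.obs[:8]+[('mark',W(112,490)),('pointer',W(102,287)),('tNu',W(128,308)),('tFu',W(422,305)),('pin',W(221,150)),('tip',W(153,250)),('lugN',W(240,118)),('lugF',W(292,118))]
def res(p):
    R,t=frame(p); P=pts2(p)
    return np.concatenate([proj(R@P[n]+t,c_)-uv for n,(c_,uv) in ob])
p0=np.load('fit.npy'); print('old',np.round(p0,4))
r0=res(p0).reshape(-1,2)
r=least_squares(res,p0,loss='soft_l1'); print('new',np.round(r.x,4))
for (n,(c_,_)),e0,e in zip(ob,r0,r.fun.reshape(-1,2)): print(n,c_,np.round(e0,1),np.round(e,1))
np.save('fit2.npy',r.x)
E
python3 fit2.py
```

```text
old [ 0.5735 -0.012   0.1963  0.0769  0.688  -0.0711 -0.008  -0.1067  0.087
  0.0659]
new [ 0.5756 -0.007   0.2056  0.0737  0.6495 -0.0709 -0.0112 -0.1088  0.0838
  0.0645]
hup scene [-0.6  0.1] [-0.6  0.2]
hup top [-0.2  0.4] [-0.3  0.2]
hdn scene [-1.3 -0.1] [-1.4 -0.2]
hdn top [-2.1 -0.5] [-2.  -0.2]
pointer scene [-2.6 -0.1] [-2.   0.1]
pointer top [2.  3.2] [1.3 1.9]
mark scene [ 2.  -0.2] [2.6 0.3]
mark top [ 1.2 -0.2] [ 0.4 -2.1]
mark w [-4.9  0.2] [-2.7  0.4]
pointer w [-1.5  0.2] [0.  0.2]
tNu w [-6.7  0.4] [-5.2  0.3]
tFu w [-1.2  1. ] [0.8 0.2]
pin w [-0.5  0.5] [ 0.9 -0.1]
tip w [-2.2 -1.2] [ 0.4 -0.6]
lugN w [-2.5  0.1] [-1.2 -0.5]
lugF w [0.6 0.1] [ 1.9 -0.7]
```

```bash
python3 - <<'E'
from h import *
plan(bed(-.017,.103,.085),tool_R(.12),10)
E
```

```text
10 rows of [-0.0051, -0.0016, 0.0205] [0.0001, 0.0117, -0.0005] mm 21.2 deg 0.67
[0.544 0.156 0.269]
[0.535 0.126 0.19 ]
```

```bash
python3 -m crank '[[[-0.0051,-0.0016,0.0205],[0,0.012,0]],[[-0.0051,-0.0016,0.0205],[0,0.012,0]],[[-0.0051,-0.0016,0.0205],[0,0.012,0]],[[-0.0051,-0.0016,0.0205],[0,0.012,0]],[[-0.0051,-0.0016,0.0205],[0,0.012,0]],[[-0.0051,-0.0016,0.0205],[0,0.012,0]],[[-0.0051,-0.0016,0.0205],[0,0.012,0]],[[-0.0051,-0.0016,0.0205],[0,0.012,0]],[[-0.0051,-0.0016,0.0205],[0,0.012,0]],[[-0.0051,-0.0016,0.0205],[0,0.012,0]],[[0,0,0],[0,0,0]]]' -0.61 10
python3 - <<'E'
from h import *
say()
p=cap('wrist','w5.png'); cap('scene','s5.png')
plan(bed(-.017,.103,.085),tool_R(.12),1)
import pickle; pickle.dump({k:p[k] for k in 'KRt'},open('w5.pkl','wb'))
E
```

```text
time_s: 9.67
ee_pos: [0.5288, 0.1083, 0.1471]
orientation: [0.97, 0.107, 0.078, 0.203]
contact_force: [-1.2, -0.5, -0.4]
opening: 0.0738
t 9.67 tcp bed [-20.3 102.6  81. ] F [-1.2 -0.5 -0.4] Fbed [-1.3 -0.1 -0.4] open 73.8 roterr [-0.003  0.117  0.003]
1 rows of [0.0005, -0.0005, -0.0003] [0.002, -0.0015, -0.0039] mm 0.8 deg 0.27
```

View pics/w5.png

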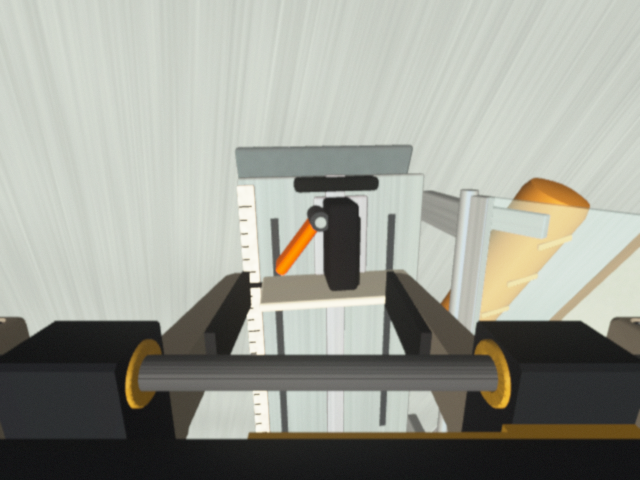

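View pics/s5.png

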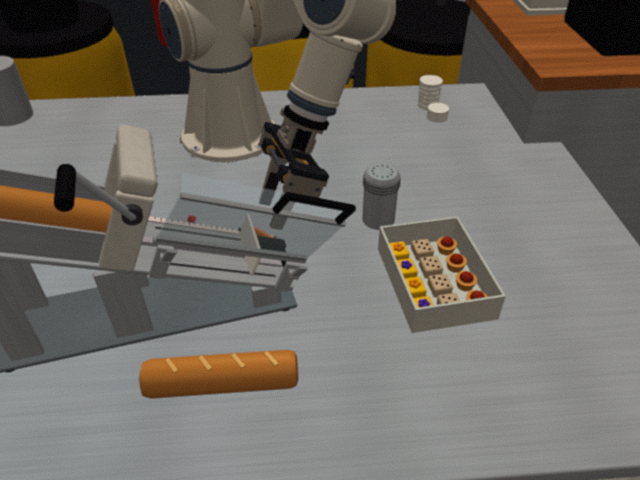

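```bash
python3 - <<'E'
from h import *
import pickle
from fit import pts
p=pickle.load(open('w5.pkl','rb'))
for f in ['fit.npy','fit2.npy']:
    F=np.load(f);R,t=frame(F);P=pts(F);sy=F[3]
    for n,X in [('pin',P['pin']),('tip',P['tip']),('lugN',[-.01,.066+sy,.042]),('lugF',[.012,.066+sy,.042]),('lugNbase',[-.01,.006+sy,.042]),('lugFbase',[.012,.006+sy,.042]),('plateN',[-.056,.006+sy,.052]),('plateF',[.056,.006+sy,.052])]:
        q=p['K']@(p['R']@(R@np.array(X)+t)+p['t']); print(n,np.round(q[:2]/q[2],1),end=' ')
    print()
say()
E
```

```text
pin [317.1 221.1] tip [276.4 271.2] lugN [326.4 204.9] lugF [360.5 204.2] lugNbase [326.  292.6] lugFbase [357.7 291. ] plateN [256.4 302.8] plateF [425.3 293.8] 
pin [320.2 220.4] tip [281.6 272.5] lugN [329.5 204. ] lugF [363.9 203. ] lugNbase [329.6 292.4] lugFbase [361.6 290.6] plateN [259.7 303.1] plateF [429.9 293. ] 
t 9.77 tcp bed [-17.5 102.5  84.7] F [ 0.3  0.  -1.1] Fbed [ 0.3  0.4 -1. ] open 74.0 roterr [-0.002  0.122  0.004]
```

```bash
python3 -m crank '[[[-0.001,0,0.0098],[0,0,0]],[[-0.001,0,0.0098],[0,0,0]],[[-0.001,0,0.0098],[0,0,0]],[[-0.001,0,0.0098],[0,0,0]],[[-0.001,0,0.0098],[0,0,0]],[[-0.001,0,0.0098],[0,0,0]],[[-0.001,0,0.0098],[0,0,0]],[[0,0,0],[0,0,0]],[[0,0,0],[0,0,0]]]'
python3 - <<'E'
from h import *
say()
cap('wrist','w6.png')
E
```

```text
time_s: 10.52
ee_pos: [0.5376, 0.0826, 0.0872]
orientation: [0.97, 0.106, 0.08, 0.202]
contact_force: [-0.3, -0.3, 0.2]
opening: 0.074
t 10.52 tcp bed [-16.7 102.5  15.3] F [-0.3 -0.3  0.2] Fbed [-0.4 -0.3  0.1] open 74.0 roterr [-0.001  0.122  0.004]
```

View pics/w6.png

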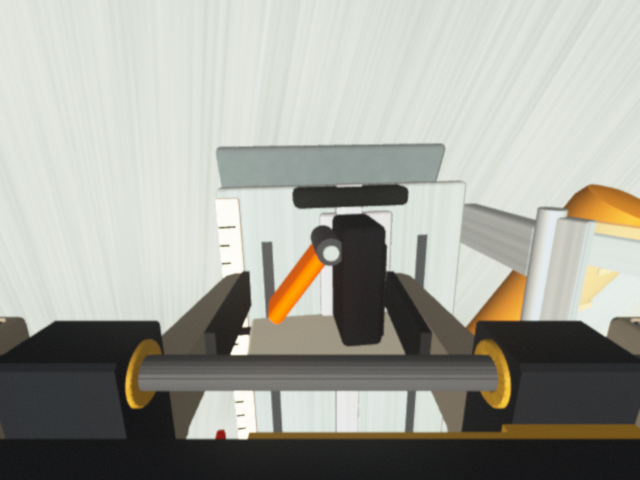

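```bash
python3 -m crank '[[[0,0.006,0],[0,0,0]],[[0,0.002,0],[0,0,0]],[[0,0.002,0],[0,0,0]]]'
python3 -c "
from h import *
say()"
python3 -m crank '[[[0,0.002,0],[0,0,0]],[[0,0.002,0],[0,0,0]]]'
python3 -c "
from h import *
say()"
python3 -m crank '[[[0,0.002,0],[0,0,0]],[[0,0.002,0],[0,0,0]]]'
python3 -c "
from h import *
say()"
```

```text
time_s: 10.82
ee_pos: [0.5401, 0.0744, 0.0925]
orientation: [0.97, 0.106, 0.081, 0.201]
contact_force: [-0.9, 3.2, -1.1]
opening: 0.074
t 10.82 tcp bed [-15.9  92.4  16.7] F [-0.9  3.2 -1.1] Fbed [-0.2  3.5  0.4] open 74.0 roterr [-0.     0.125  0.004]
time_s: 10.98
ee_pos: [0.5408, 0.0709, 0.0941]
orientation: [0.97, 0.107, 0.081, 0.201]
contact_force: [-1.0, 3.5, 1.2]
opening: 0.0739
t 10.98 tcp bed [-15.8  88.6  16.6] F [-1.   3.5  1.2] Fbed [-0.3  2.8  2.6] open 73.9 roterr [-0.     0.125  0.004]
time_s: 11.15
ee_pos: [0.5416, 0.0672, 0.0956]
orientation: [0.97, 0.107, 0.081, 0.201]
contact_force: [0.1, 3.8, 1.2]
opening: 0.0742
t 11.15 tcp bed [-15.8  84.5  16.5] F [0.1 3.8 1.2] Fbed [0.8 2.9 2.6] open 74.2 roterr [-0.001  0.125  0.004]
```

```bash
python3 -m crank '[[[0,0.006,0],[0,0,0]],[[0,0.007,0],[0,0,0]],[[0,0.007,0],[0,0,0]],[[0,0.007,0],[0,0,0]],[[0,0.007,0],[0,0,0]],[[0,0.007,0],[0,0,0]],[[0,0.007,0],[0,0,0]],[[0,0.006,0],[0,0,0]],[[0,0.004,0],[0,0,0]],[[0,0.003,0],[0,0,0]],[[0,0.002,0],[0,0,0]],[[0,0,0],[0,0,0]]]'
python3 - <<'E'
from h import *
say()
p=cap('wrist','w7.png'); s=cap('scene','s7.png'); t=cap('top','t7.png')
a=s['pixels'][160:310,130:330]; cv2.imwrite('pics/sc7.png',cv2.resize(a,None,fx=4,fy=4,interpolation=cv2.INTER_CUBIC))
a=t['pixels'][180:320,330:530]; cv2.imwrite('pics/tc7.png',cv2.resize(a,None,fx=4,fy=4,interpolation=cv2.INTER_CUBIC))
E
```

```text
time_s: 12.15
ee_pos: [0.5517, 0.0099, 0.1211]
orientation: [0.97, 0.106, 0.08, 0.202]
contact_force: [0.4, 1.3, 0.9]
opening: 0.0739
t 12.15 tcp bed [-17.  21.  16.] F [0.4 1.3 0.9] Fbed [0.7 0.8 1.3] open 73.9 roterr [-0.002  0.122  0.004]
```

View pics/w7.png

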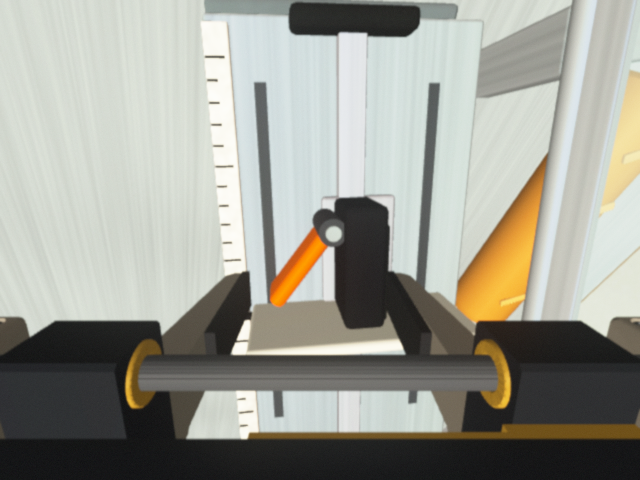

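View pics/sc7.png

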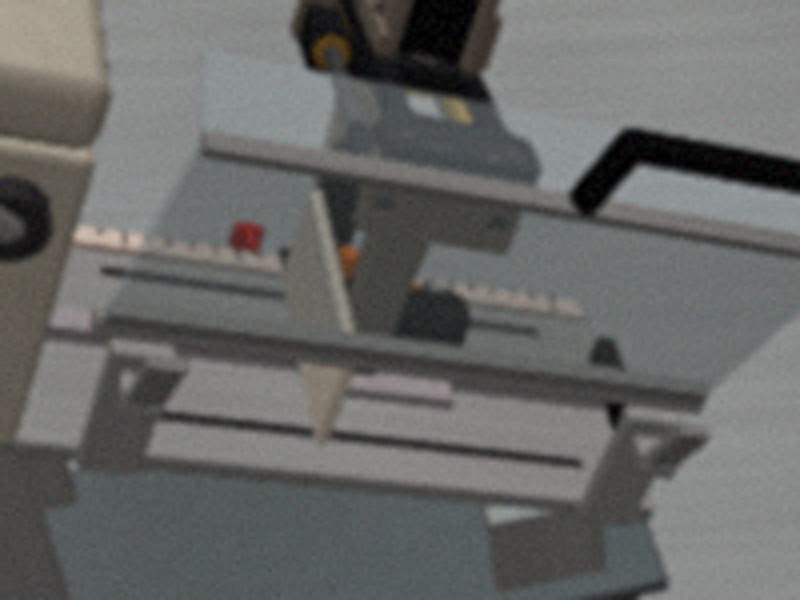

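View pics/tc7.png

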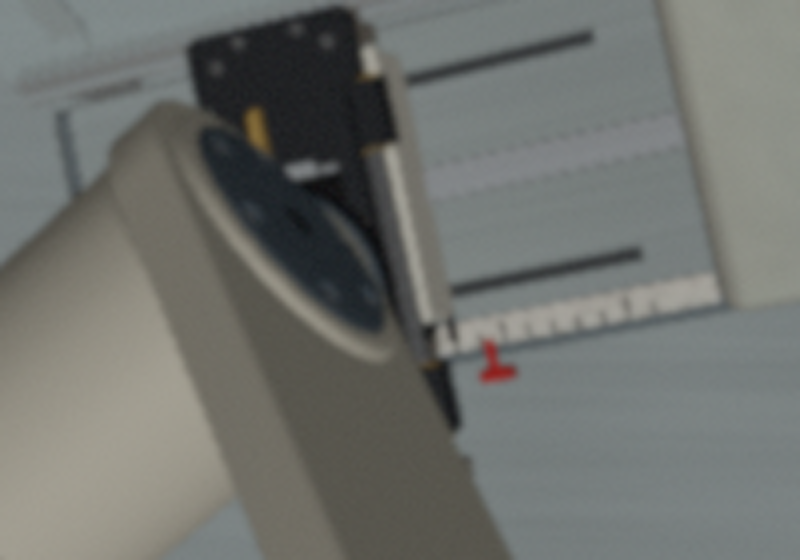

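```bash
cat >> h.py <<'E'
def onbed(cal,uv,z):  # bed x,y of pixel at bed height z
    d=cal['R'].T@np.linalg.solve(cal['K'],[*uv,1]); o=-cal['R'].T@cal['t']
    ob,db=RB.T@(o-TB),RB.T@d
    return ((ob+db*(z-ob[2])/db[2])*1e3).round(1)
import pickle
CAL=pickle.load(open('cal.pkl','rb'))
E
python3 - <<'E'
from h import *
T=lambda u,v:onbed(CAL['top'],(u/4+330,v/4+180),.0095)
S=lambda u,v:onbed(CAL['scene'],(u/4+130,v/4+160),.0095)
print('top ptr',T(453,337),'mark',T(489,344),'tip-old mark',onbed(CAL['top'],(436/3.3+320,422/3.3+140),.009))
print('scene ptr',S(284,253),'mark',S(240,246))
say()
E
```

```text
top ptr [-62.7   6.9   9.5] mark [-68.1  -7.    9.5] tip-old mark [-71.1  -6.1   9. ]
scene ptr [-66.9   8.7   9.5] mark [-66.9 -11.2   9.5]
t 12.3 tcp bed [-17.1  21.5  16. ] F [ 0.3  1.1 -0.6] Fbed [ 0.5  1.2 -0.1] open 74.0 roterr [-0.002  0.122  0.004]
```

```bash
python3 -m crank '[[[0,0.002,0],[0,0,0]],[[0,0.003,0],[0,0,0]],[[0,0.003,0],[0,0,0]],[[0,0.002,0],[0,0,0]],[[0,0,0],[0,0,0]],[[0,0,0],[0,0,0]]]'
python3 - <<'E'
from h import *
say()
s=cap('scene','s8.png'); t=cap('top','t8.png');cap('wrist','w8.png')
a=s['pixels'][200:240,170:230]; b=t['pixels'][240:290,425:475]
cv2.imwrite('pics/sc8.png',cv2.resize(a,None,fx=12,fy=12,interpolation=cv2.INTER_CUBIC))
cv2.imwrite('pics/tc8.png',cv2.resize(b,None,fx=12,fy=12,interpolation=cv2.INTER_CUBIC))
E
```

```text
time_s: 12.8
ee_pos: [0.5536, 0.0011, 0.1251]
orientation: [0.97, 0.106, 0.081, 0.202]
contact_force: [-0.4, 0.9, -1.9]
opening: 0.0738
t 12.8 tcp bed [-16.9  11.2  16. ] F [-0.4  0.9 -1.9] Fbed [-0.2  1.7 -1.4] open 73.8 roterr [-0.002  0.123  0.004]
```

View pics/sc8.png

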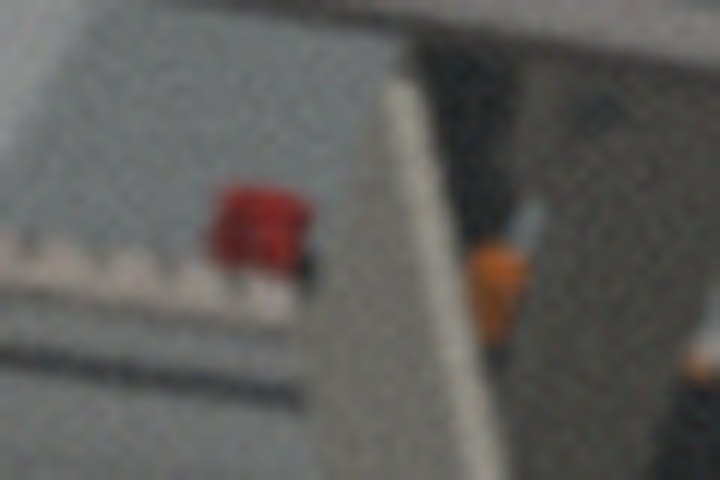

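View pics/tc8.png

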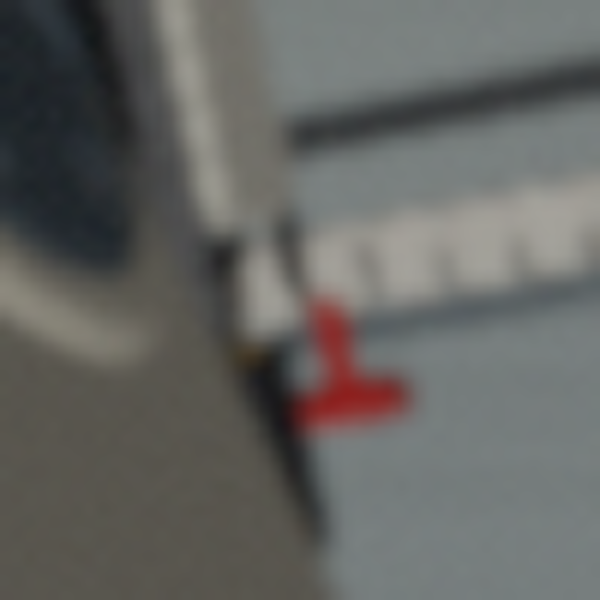

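View pics/w8.png

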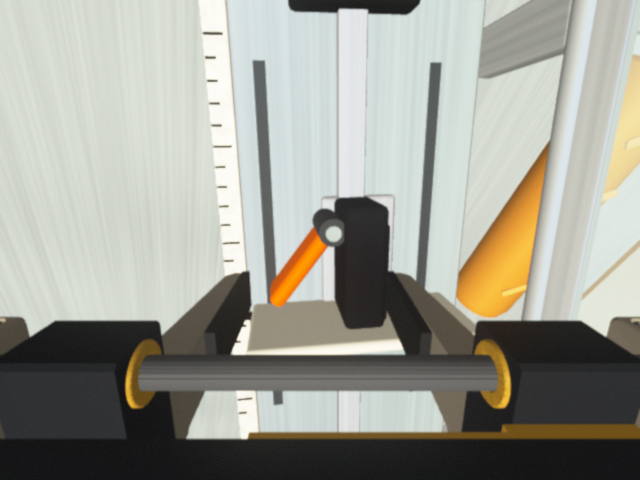

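```bash
python3 - <<'E'
from h import *
T=lambda u,v,z:onbed(CAL['top'],(u/12+425,v/12+240),z)
S=lambda u,v,z:onbed(CAL['scene'],(u/12+170,v/12+200),z)
print(T(302,287,.010),T(324,303,.009),T(342,365,.009), T(290,240,.01))
print(S(308,265,.010),S(250,270,.009),S(300,260,.009))
E
```

```text
[-64.2  -4.4  10. ] [-66.8  -6.7   9. ] [-75.5  -7.5   9. ] [-57.6  -4.1  10. ]
[-67.2  -1.1  10. ] [-65.   -9.8   9. ] [-69.5  -1.8   9. ]
```

```bash
python3 -m crank '[[[0.003,0.001,0],[0,0,0]],[[0,0,0],[0,0,0]]]' -0.435 15
python3 -m crank '[[[0.003,0,0],[0,0,0]],[[0,0,0],[0,0,0]]]' -0.217
python3 - <<'E'
from h import *
say()
cap('wrist','w9.png'); 
E
```

```text
time_s: 13.12
ee_pos: [0.5575, 0.0016, 0.1259]
orientation: [0.97, 0.107, 0.081, 0.201]
contact_force: [0.8, 1.4, -2.1]
opening: 0.0662
time_s: 13.28
ee_pos: [0.5605, 0.0024, 0.1264]
orientation: [0.97, 0.107, 0.081, 0.202]
contact_force: [0.6, 1.0, -0.9]
opening: 0.0568
t 13.28 tcp bed [-9.9 10.5 17.2] F [ 0.6  1.  -0.9] Fbed [ 0.7  1.1 -0.5] open 56.8 roterr [-0.001  0.124  0.004]
```

View pics/w9.png

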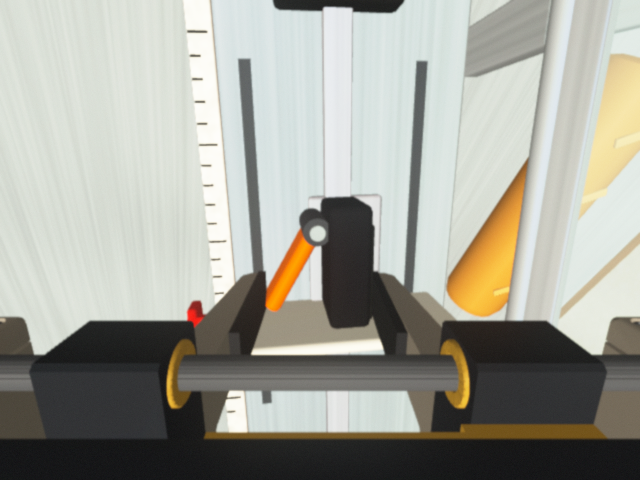

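```bash
python3 - <<'E'
from h import *
p=vision.capture('wrist')
a=p['pixels'][285:365,170:330]; cv2.imwrite('pics/wc9.png',cv2.resize(a,None,fx=5,fy=5,interpolation=cv2.INTER_CUBIC))
pickle.dump({k:p[k] for k in 'KRt'},open('w9.pkl','wb'))
print(onbed(p,(195,315),.009), onbed(p,(290,352),.052),onbed(p,(315,232),.034))
E
```

```text
[-78.1  -4.3   9. ] [-27.   -3.7  52. ] [-13.2  47.4  34. ]
```

View pics/wc9.png

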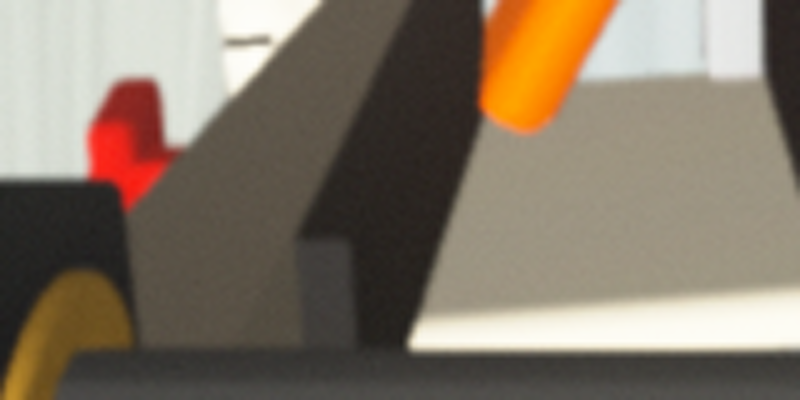

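```bash
python3 -m crank '[[[0.003,0,0],[0,0,0]],[[0,0,0],[0,0,0]]]' 0
python3 -m crank '[[[0.003,0,0],[0,0,0]],[[0,0,0],[0,0,0]]]' 0.174
python3 - <<'E'
from h import *
say()
cap('wrist','w10.png'); 
E
```

```text
time_s: 13.55
ee_pos: [0.5639, 0.0029, 0.1269]
orientation: [0.97, 0.107, 0.082, 0.202]
contact_force: [5.3, -1.7, -5.6]
opening: 0.0463
time_s: 13.72
ee_pos: [0.5679, 0.0035, 0.1276]
orientation: [0.97, 0.107, 0.083, 0.202]
contact_force: [10.1, -4.2, -6.6]
opening: 0.0384
t 13.72 tcp bed [-2.4  9.8 18.2] F [10.1 -4.2 -6.6] Fbed [ 9.  -2.9 -8.5] open 38.4 roterr [-0.002  0.127  0.004]
```

View pics/w10.png

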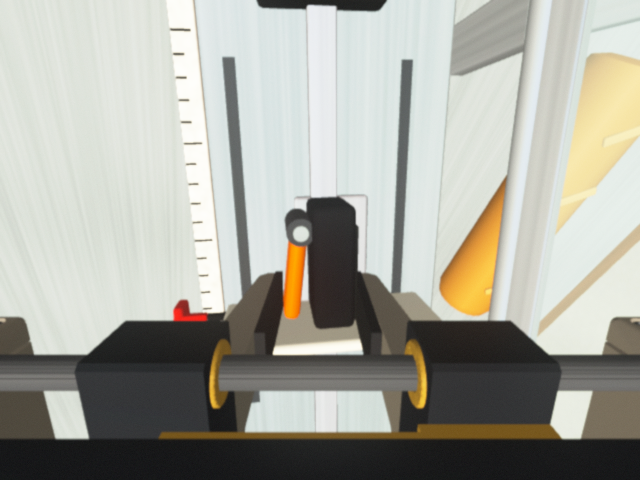

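```bash
python3 -m crank '[[[0.0025,0,0],[0,0,0]],[[0.001,0,0],[0,0,0]],[[0,0,0],[0,0,0]],[[0,0,0],[0,0,0]]]' 1 20
python3 - <<'E'
from h import *
say()
cap('wrist','w11.png'); 
E
```

```text
time_s: 14.1
ee_pos: [0.5706, 0.0047, 0.1276]
orientation: [0.97, 0.107, 0.082, 0.201]
contact_force: [6.8, 0.4, -4.5]
opening: 0.0323
t 14.1 tcp bed [ 0.4 10.4 18.4] F [ 6.8  0.4 -4.5] Fbed [ 6.7  1.  -4.5] open 32.3 roterr [-0.001  0.126  0.004]
```

View pics/w11.png

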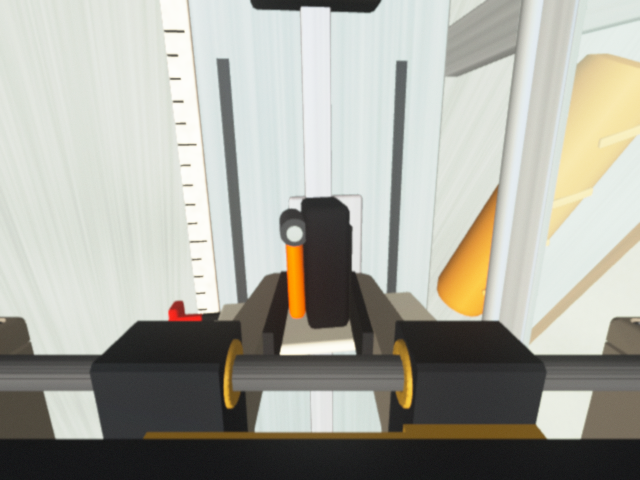

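```bash
python3 -m crank '[[[0.001,0,0],[0,0,0]],[[0,0,0],[0,0,0]],[[0,0,0],[0,0,0]],[[0,0,0],[0,0,0]]]' 1 45
python3 - <<'E'
from h import *
say()
p=cap('wrist','w12.png'); t=cap('top','t12.png'); s=cap('scene','s12.png')
a=p['pixels'][185:345,150:370]; cv2.imwrite('pics/wc12.png',cv2.resize(a,None,fx=3.6,fy=3.6,interpolation=cv2.INTER_CUBIC))
b=t['pixels'][240:290,425:475]; c=s['pixels'][200:240,170:220]
cv2.imwrite('pics/tc12.png',np.hstack([cv2.resize(b,(400,400),interpolation=cv2.INTER_CUBIC),cv2.resize(c,(400,400),interpolation=cv2.INTER_CUBIC)]))
pickle.dump({k:p[k] for k in 'KRt'},open('w12.pkl','wb'))
E
```

```text
time_s: 14.48
ee_pos: [0.571, 0.0047, 0.1277]
orientation: [0.97, 0.107, 0.082, 0.202]
contact_force: [6.1, 0.6, -3.3]
opening: 0.0306
t 14.48 tcp bed [ 0.8 10.3 18.4] F [ 6.1  0.6 -3.3] Fbed [ 6.1  0.8 -3.3] open 30.6 roterr [-0.001  0.125  0.004]
```

View pics/wc12.png

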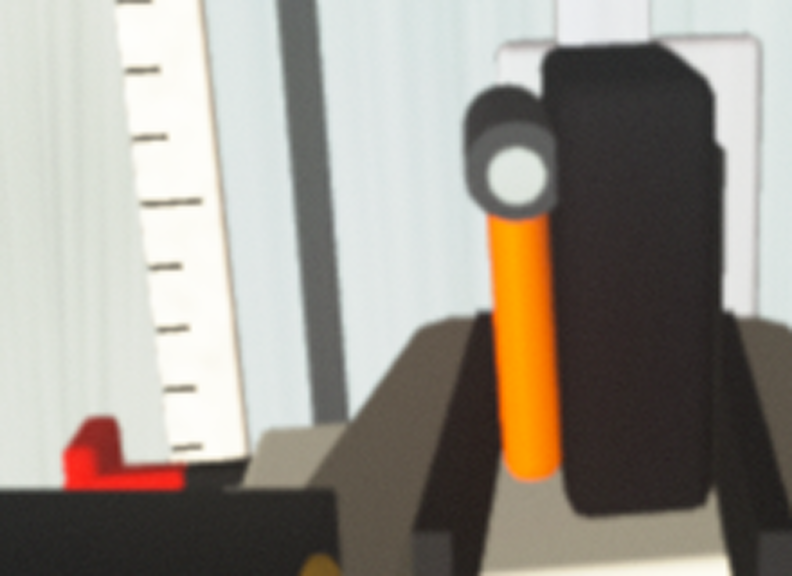

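View pics/tc12.png

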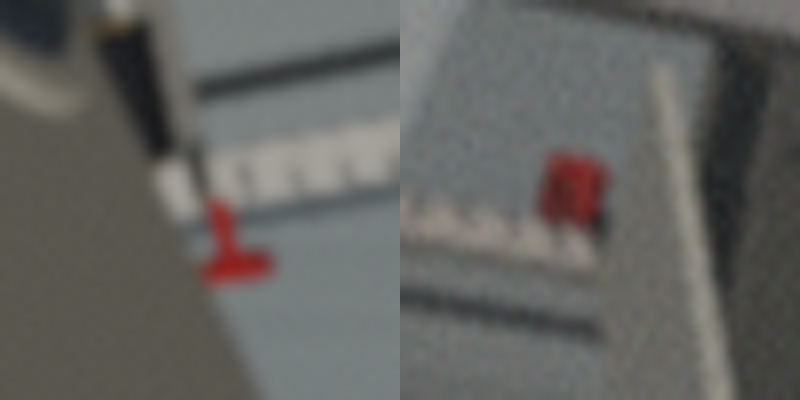

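```bash
python3 - <<'E'
from h import *
p=pickle.load(open('w12.pkl','rb'))
W=lambda u,v,z:onbed(p,(u/3.6+150,v/3.6+185),z)
T=lambda u,v,z:onbed(CAL['top'],(u/8+425,v/8+240),z)
S=lambda u,v,z:onbed(CAL['scene'],(u/8+170,v/8+200),z)
print('pin',W(517,177,.034),'ptr dn edge',W(200,463,.010),'stem dn edge',W(150,465,.009),'corner plate dn bottom',W(265,430,.003),'plate dn near top', W(483,572,.052),'lug end',W(560,48,.042))
print('top ptr',T(205,192,.01),'base',T(196,160,.01),'mark',T(215,202,.009),'root',T(228,245,.009))
print('scene ptr',S(198,225,.01),'mark',S(172,222,.009))
say()
E
```

```text
pin [-12.3  46.2  34. ] ptr dn edge [-61.5  -4.2  10. ] stem dn edge [-69.3  -4.5   9. ] corner plate dn bottom [-52.5  -2.6   3. ] plate dn near top [-18.7  -0.4  52. ] lug end [-7.2 64.1 42. ]
top ptr [-64.4  -5.1  10. ] base [-57.7  -4.6  10. ] mark [-66.8  -6.5   9. ] root [-75.9  -7.4   9. ]
scene ptr [-48.8  -4.8  10. ] mark [-49.8 -10.2   9. ]
t 14.63 tcp bed [ 0.8 10.3 18.4] F [ 7.1 -0.4 -3.7] Fbed [ 6.9 -0.1 -4.1] open 30.4 roterr [-0.001  0.125  0.004]
```

```bash
python3 - <<'E'
from h import *
p=pickle.load(open('w12.pkl','rb'))
W=lambda u,v,z:onbed(p,(u/3.6+150,v/3.6+185),z)
a=W(520,220,.034);b=W(532,465,.034); print(a,b,np.arctan2(a[0]-b[0],a[1]-b[1]))
a=W(556,220,.042);b=W(574,490,.042); print('lug edge',a,b,np.arctan2(a[0]-b[0],a[1]-b[1]))
E
```

```text
[-12.1  40.3  34. ] [-11.2   4.5  34. ] -0.025134370699456995
lug edge [-8.  42.4 42. ] [-6.1  4.7 42. ] -0.050355273595006404
```

View pics/s12.png

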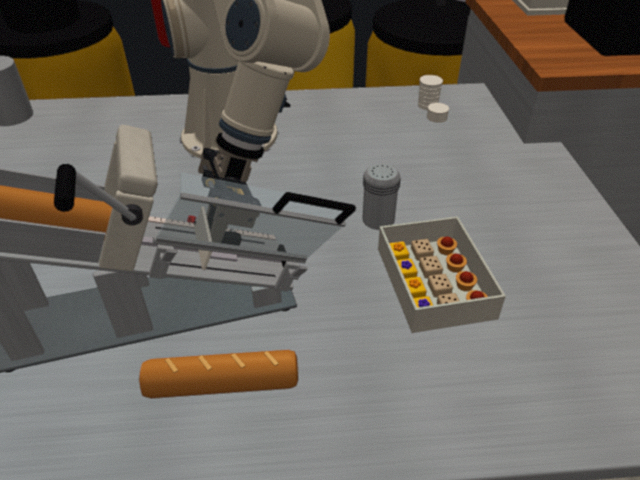

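View pics/t12.png

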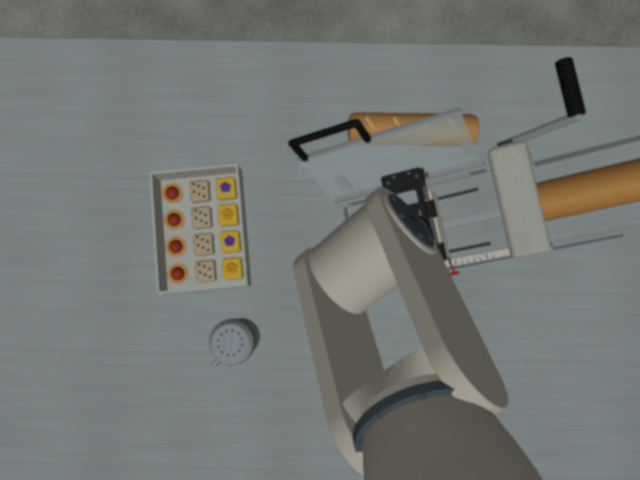

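```bash
python3 -m crank '[[[0,0,0],[0,0,0]],[[0,0,0],[0,0,0]],[[0,0,0],[0,0,0]],[[0,0,0],[0,0,0]]]' 1 58
python3 - <<'E'
from h import *
say()
print(env.finish_job()); say()
E
```

```text
time_s: 14.97
ee_pos: [0.5712, 0.0048, 0.1277]
orientation: [0.97, 0.107, 0.082, 0.202]
contact_force: [8.0, -1.1, -4.4]
opening: 0.0299
t 14.97 tcp bed [ 1.  10.2 18.5] F [ 8.  -1.1 -4.4] Fbed [ 7.6 -0.6 -5. ] open 29.9 roterr [-0.001  0.126  0.004]
the job is handed in; nothing more can be done
None
the job is handed in; nothing more can be done
```

I lifted the guard over onto its stop and pushed the length stop uphill to the red mark. There I squeezed the cam lever shut and handed the job in at about 15 s, still gripping the stop with the grip set to 58 N.

What the last checks showed:
- **Guard:** the wrist force rose to about 9 N as the guard met its stop. It stayed open in every picture after I let go.
- **Stop on the mark:** the wrist picture puts pointer and mark level. The top camera puts the pointer 1.5 to 2.5 mm short of the mark, and the joint positions agree to about 3 mm. The scene camera disagreed, at about 5 mm short; it read about 6 mm farther than the top camera earlier too, so I gave it less weight. All are inside the 6 mm allowed.
- **Lever:** it lies along the lug, within about 0.03 rad of it in the picture. The fingers closed to 29.9 mm against the 31 mm given for lug and shut lever, so I take it as fully shut.
- **Surroundings:** the bread, canape box, sugar dredger and red mark look unmoved in the last pictures. The wrist force readings stayed below 16 N.

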